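# Wedge the specimen carriage into the sloped viewing stand

### The job

Pick up the loose specimen carriage by its red grip, lay it on the bare upper end of the sloped viewing stand with its narrow nose pointing down the slope, and guide it slowly down between the two dovetail rails, not letting it shoot down by itself, until it wedges. Press it firmly home without ramming it, then let go and leave it jammed there, with the things around undisturbed.

Things in the scene. Friction and masses are not known exactly. Their poses are not given: they have to be found in the camera images.
- carriage: Loose specimen carriage, about 0.3 kg: aluminium dovetail foot 60 mm long (x), 14 mm high, red grip on top. Origin: centre of the underside; z up as it lies flat on the worktop. Narrow nose (black line) at -x, wide tail (round specimen disc) at +x. Underside 44 mm wide at the nose, 50.3 mm at the tail (3 degrees a side); flanks at 60 degrees, so the top is 16 mm narrower.
- grip_mid (a point): Middle of the carriage's red upright grip, 30 mm above the carriage's origin; axes as the carriage. The grip is 16 mm thick along y, 24 mm long along x, from 14 to 46 mm above the underside; grasp it across the 16 mm, fingers closing along y, fingertips 18 mm or more above the underside, clear of the rails.
- way: Way on the fixed stand, 30 degree slope, low end to the robot's right. Origin: on the floor plate, midway between the rails at their upper, wide end (mouth). x UP the slope, y across it, z out of the plate (30 degrees from vertical). Plate 92 mm wide, x = -105 to +66 mm. Rails x = 0 to -105 mm, 3 degrees a side, undercut like the carriage; at the mouth and floor nominally 52.6 mm apart.
- landing (a point): Point on the bare upper end of the way's floor plate, 35 mm up the slope from the mouth; axes as the way. The landing is flat, 66 mm long, flush with the way's floor: lay the carriage here, its x along the way's x (nose down the slope). Let go before it is wedged, it slides down by itself: friction is only about 0.3. Guide it at under 0.1 m/s.
- fixed_rail: Dark rail (+y side), fixed; origin and axes as the way. Rails: 14 mm high, 10 mm at the inner lip. The brass rail (-y, gib) is rigid but is set up to 2 mm in or out, unmeasured, so the carriage gets tight with its origin anywhere from way x = -33 to -71 mm; only resistance tells. Press with 18 to 25 N down the slope for half a second; over 30 N may ram it.
- dish: Shallow clear round dish, 58 mm across, 14 mm high, a bystander. Origin: centre of its underside.
- loupe: Black eye loupe, a standing cylinder of 35 mm diameter and 40 mm height, a bystander. Origin: centre of its underside.
- slide_box: Blue slide box, 33 x 84 x 32 mm, a bystander. Origin: centre of its underside.

How it is judged:
By the outcome, as a careful person would: the job done as asked, in the order asked, and still so for the second after the job is handed in, with the robot touching nothing.
It also fails if it takes over 50 s, if anything falls off the work surface, if the arm or the gripper's body presses on something with over 40 N, if the wrist force passes 120 N, or if a joint passes its speed limit or range.

### The arm

A 6-joint arm with a two-finger parallel gripper is mounted at the origin on a cart in front of the work surface, level with it; the furniture and walls round the work are solid. World frame = base frame: x ahead of the robot, y to its left, z up, the work surface at z = 0. Lengths are in mm, angles in rad, forces in N, time in s.
With the tool pointing down it reaches from about 300 to 775 mm from the base axis. Payload 14.6 kg.
Tool frame: the origin (TCP) lies midway between the tips of the shut fingers; the grasp point (between the pads) lies behind it (manip.grip_depth is the z of the grasp point in the tool frame, in mm); z points along the fingers, y is the line along which they close (so a half turn about z gives the same grasp; the last joint's range is limited). The gripper opens to 94 mm and grips with 3 to 60 N. Pads are 16 mm wide; open, the fingers measure 119 mm over their backs; the gripper's body (75 mm by 177 mm) begins 78 mm behind the grasp point.
Start: joints at [-1.192, 0.3, 1.521, -0, 1.321, -0.067], TCP at [237.141, -496.239, 205.446] pointing down, gripper open.
Joint ranges: [-3.03, 3.03], [-0.79, 2.21], [0.23, 2.52], [-1.04, 4.18], [0, 3.07], [-2.55, 2.55]. Speed limits (rad/s): [2.22, 2.22, 2.57, 3.14, 3.14, 3.14].

### API

Orientations are given as [roll, pitch, yaw] about the fixed x, y, z axes, in that order (R = Rz(yaw) Ry(pitch) Rx(roll)).
In Python, from cell import manip gives the robot as it stands.
- The arm moves only by the shell command python3 nudge.py FILE [OPENING] [FORCE], which reads ROWS from the file FILE. ROWS is 1 to 5 rows, one to a line, with the numbers parted by spaces; each row has 6 numbers: dx, dy, dz in mm, then a rotation vector rx, ry, rz in rad; each row is the pose to reach, as a shift and turn from the pose commanded when the command began, along the tool's axes at that moment; what a row does not reach only later rows make up. A row lasts 1/10 s, in which the tool goes at most 50 mm and 0.15 rad, less where a joint would pass 70% of its speed; a pose out of reach is approached as far as the arm can. OPENING is the finger opening in mm, set as the command begins (- or left out keeps the last). The fingers move at their own pace and stop on an object; FORCE is the grip in N (left out, the last holds). Time passes only in rows, so rows that do not move let the fingers close. It prints the time, the measured TCP pose, the force, the opening and the grip force at its end. Input that does not fit is refused with a message, and nothing moves.
- manip.read_state(): the state, without advancing time (a new reading comes with each control period).
- manip.camera(name): name is "scene" or "top" or "wrist"; returns (picture, depth): 420x560x3 uint8, red, green, blue; 420x560 float32, mm along the optical axis (not along the pixel's ray), 0 where there is no reading.
- manip.camera_info(name): a dict with "K" (3x3 intrinsics, pixels), "rvec" (rotation vector, rad) and "tvec" (3), from world to camera coordinates, as OpenCV has them; the wrist camera has in their place "mount" (4x4, takes a point from camera to tool coordinates, whose origin is the TCP and whose axes are the flange's). Camera axes: x right, y down, z forward; pixel columns grow to the right and rows downward; lengths in mm; the calibration is good to about 2 mm. A picture is of the moment at which its call begins: read the wrist's pose just before it. camera_info takes no time and is no camera call.
- manip.sign_off(): hands the job in; it is judged then, once.
The state is a dict: "clock": time; "joints": joint angles; "qd": joint speeds; "effort": joint torques, N m; "eef_pos": TCP position; "eef_rot": TCP orientation; "wrist_force": force on the tool from outside, world axes, zero at the start; "moment": the same for the moment, N m; "finger_gap": finger opening in mm; "finger_force": force on a finger pad.
Only numpy, scipy, OpenCV 4.12 (cv2) and the standard library are available. Lean on these libraries where they do the work, as an engineer would, in place of code of your own. Each camera call takes 0.05 s, during which the arm holds its last target. There are 200 camera calls.

## Working session

There is one attempt and no reset: what is moved stays moved. The work goes in short steps, Python scripts to look and compute and a shell command to move; the robot and the scene stay as the last step left them, time stands still between calls to the robot, and variables do not carry over. Pictures are saved under pics/ and viewed, at most 10 in all, crops included, and the job is handed in when it is done.

```bash
ls; mkdir -p pics; python3 - <<'E'
from cell import manip
import cv2,numpy as np
for n in("scene","top"):
    p,d=manip.camera(n); cv2.imwrite(f"pics/{n}0.png",p[:,:,::-1]); np.save(f"pics/{n}0.npy",d); i=manip.camera_info(n); print(n,i)
print(manip.camera_info("wrist"),manip.grip_depth); print(manip.read_state())
E
```

```text
cell.py
nudge.py
pics
scene {'K': array([[493.52449511,   0.        , 278.19557361],
       [  0.        , 493.52449511, 207.90182535],
       [  0.        ,   0.        ,   1.        ]]), 'rvec': array([ 0.91570739, -2.33698615,  1.2007861 ]), 'tvec': array([451.56129347, 201.84930457, 987.52242978])}
top {'K': array([[524.37903777,   0.        , 287.43488337],
       [  0.        , 524.37903777, 209.30439113],
       [  0.        ,   0.        ,   1.        ]]), 'rvec': array([ 2.18980282, -2.1418013 ,  0.10415231]), 'tvec': array([ 124.6631279 ,  515.35546989, 1424.4326612 ])}
{'K': array([[314.49746099,   0.        , 274.60036277],
       [  0.        , 314.49746099, 208.92605349],
       [  0.        ,   0.        ,   1.        ]]), 'mount': array([[ 1.85686557e-04, -9.69759240e-01, -2.44063481e-01,
         7.03118117e+01],
       [ 9.99999071e-01,  5.09707630e-04, -1.26445505e-03,
        -6.41068902e-01],
       [ 1.35061798e-03, -2.44063019e-01,  9.69758433e-01,
        -1.79578361e+02],
       [ 0.00000000e+00,  0.00000000e+00,  0.00000000e+00,
         1.00000000e+00]])} -18.8
{'clock': 0.1, 'joints': array([-1.19154411e+00,  3.00381568e-01,  1.52149992e+00, -1.16214704e-05,
        1.32066342e+00, -6.65900756e-02]), 'qd': array([ 0.00226776, -0.00241382, -0.0019361 , -0.00103576, -0.00267024,
        0.00011574]), 'effort': array([ 4.91164028e-04, -5.32642508e+01, -3.53284192e+01,  7.09400699e-02,
        2.34859425e-02, -6.32101501e-05]), 'eef_pos': array([ 237.08856134, -496.033627  ,  204.96976546]), 'eef_rot': array([-3.14064176e+00, -5.21314448e-05,  4.45845150e-01]), 'wrist_force': array([-0.30315762,  0.62049129,  0.08575692]), 'moment': array([-0.00966024, -0.02881696, -0.03386042]), 'finger_force': 0.0, 'finger_gap': 94.02616058423499}
```
View pics/scene0.png

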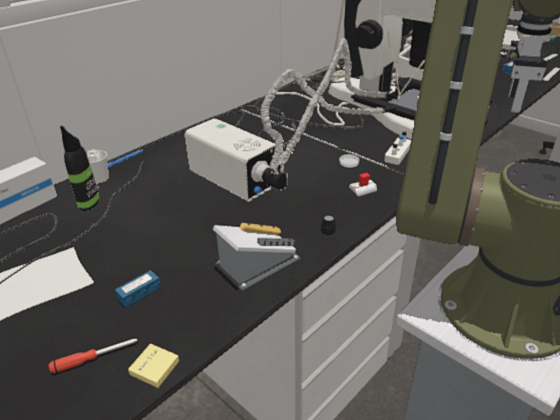

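View pics/top0.png

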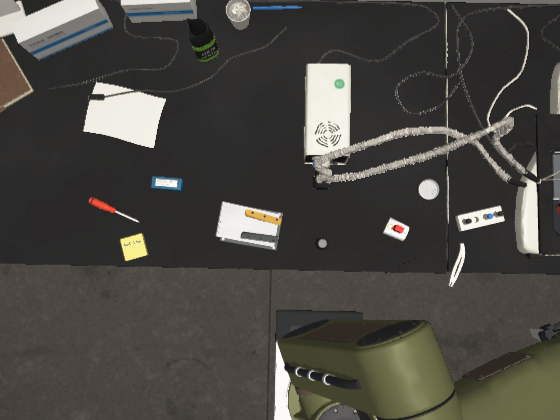

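The scene view shows the stand (220-295, 225-280), the carriage with its red grip (363,184), loupe (329,225), dish (349,160) and blue box (138,288). In the top view the carriage is at (397,229). The stand is at (250,225) with its bare landing on the left, the brass rail on the far side and the dark rail near the robot.

```bash
cat > h.py <<'E'
import numpy as np,cv2
from cell import manip
from scipy.spatial.transform import Rotation as R
def tcp():
    s=manip.read_state(); T=np.eye(4); T[:3,:3]=R.from_euler('xyz',s['eef_rot']).as_matrix(); T[:3,3]=s['eef_pos']; return T
def campose(n,T=None):  # camera->world
    i=manip.camera_info(n)
    if n=="wrist": return i["K"],T@i["mount"]
    M=np.eye(4); M[:3,:3]=cv2.Rodrigues(i["rvec"])[0]; M[:3,3]=i["tvec"]; return i["K"],np.linalg.inv(M)
def pts(K,M,uv,d): # uv Nx2, depth
    uv=np.asarray(uv,float); r=np.c_[(uv[:,0]-K[0,2])/K[0,0],(uv[:,1]-K[1,2])/K[1,1],np.ones(len(uv))]
    return (r*np.asarray(d)[:,None])@M[:3,:3].T+M[:3,3]
def onplane(K,M,uv,p0,n): # rays onto plane
    P=pts(K,M,uv,np.ones(len(uv)))-M[:3,3]; t=((np.asarray(p0)-M[:3,3])@n)/(P@n); return M[:3,3]+P*t[:,None]
def cloud(K,M,d):
    v,u=np.mgrid[:d.shape[0],:d.shape[1]]; return pts(K,M,np.c_[u.ravel(),v.ravel()],d.ravel()).reshape(*d.shape,3)
E
python3 - <<'E'
from h import *
p=cv2.imread("pics/top0.png"); d=np.load("pics/top0.npy"); K,M=campose("top"); C=cloud(K,M,d); np.set_printoptions(precision=1,suppress=True)
for n,(u,v) in dict(grip=(398,229),loupe=(322,243),dish=(429,189),box=(166,183),landing=(230,225),standTL=(221,206),TR=(281,212),BL=(217,238),BR=(276,247),tabl=(350,240),white=(480,216)).items(): print(n,C[v,u],)
h=cv2.cvtColor(p,cv2.COLOR_BGR2HSV)
m=C[...,2]>6
for n,(a,b,c,e) in dict(car=(375,420,215,245),stand=(205,295,195,260)).items():
    q=np.argwhere(m[c:e,a:b])+[c,a]; r=cv2.minAreaRect(q[:,::-1].astype(np.float32)); print(n,len(q),r, C[q[:,0],q[:,1]].min(0),C[q[:,0],q[:,1]].max(0))
T=tcp(); print(T)
E
```

```text
grip [ 463.3 -165.5   46.4]
loupe [420.8  40.   43.2]
dish [ 579.3 -258.2   15.8]
box [577.9 474.6  31.8]
landing [460.2 284.9 101.3]
standTL [509.1 309.4 107.2]
TR [507.3 154.2  -1.5]
BL [429.8 331.3   4.9]
BR [408.3 165.7   6.2]
tabl [432.7 -40.9  -0.8]
white [ 505.6 -395.5   26.5]
car 362 ((397.4999694824219, 229.0), (42.99999237060547, 27.999996185302734), 0.0) [ 364.4 -232.2    6. ] [ 506.5  125.4 1470.3]
stand 2468 ((249.5, 227.0), (64.0, 89.0), 90.0) [364.4 117.    6. ] [ 553.8  367.1 1470.3]
[[   0.9    0.4   -0.   237.1]
 [   0.4   -0.9    0.  -496. ]
 [   0.    -0.    -1.   205. ]
 [   0.     0.     0.     1. ]]
```

```bash
echo '40 -23 7 0 0 0
80 -46 14 0 0 0
120 -70 21 0 0 0
160 -93 28 0 0 0
200 -116 35 0 0 0' > mv.in && python3 nudge.py mv.in 60; echo '40 -23 7 0 0 0
80 -46 14 0 0 0
120 -70 21 0 0 0
146 -84 25 0 0 0
146 -84 25 0 0 0' > mv.in && python3 nudge.py mv.in
python3 - <<'E'
from h import *
T=tcp(); p,d=manip.camera("wrist"); cv2.imwrite("pics/w1.png",p[:,:,::-1]); np.savez("pics/w1.npz",d=d,T=T); print(T.round(3))
E
```

```text
clock: 0.6
eef_pos: [368.1, -303.6, 170.1]
eef_rot: [-3.141, 0.0, 0.445]
wrist_force: [1.7, 0.3, -0.4]
finger_gap: 60.7
finger_force: 0.0
clock: 1.1
eef_pos: [464.1, -163.9, 144.6]
eef_rot: [-3.14, 0.001, 0.449]
wrist_force: [-0.2, 0.0, 0.4]
finger_gap: 60.0
finger_force: 0.0
[[ 9.01000e-01  4.34000e-01 -1.00000e-03  4.64114e+02]
 [ 4.34000e-01 -9.01000e-01  1.00000e-03 -1.63863e+02]
 [-1.00000e-03 -1.00000e-03 -1.00000e+00  1.44595e+02]
 [ 0.00000e+00  0.00000e+00  0.00000e+00  1.00000e+00]]
```

View pics/w1.png

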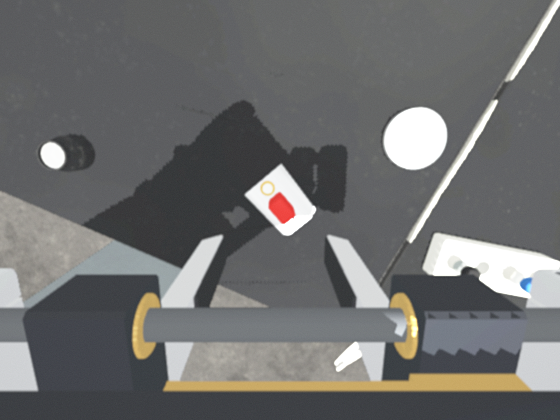

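The wrist view shows the carriage with its specimen disc (tail) at (267,188) and red grip at (282,208), so the nose points to the lower right. The dish is at (415,138) and the loupe at (55,155), both well clear.

```bash
cat > car.py <<'E'
from h import *
np.set_printoptions(precision=2,suppress=True)
def run(f):
    p=cv2.imread(f"pics/{f}.png"); z=np.load(f"pics/{f}.npz"); T=z["T"]; K,M=campose("wrist",T); C=cloud(K,M,z["d"])
    h=cv2.cvtColor(p,cv2.COLOR_BGR2HSV)
    red=((h[...,0]<8)|(h[...,0]>172))&(h[...,1]>150)&(h[...,2]>60)
    m=red&(abs(C[...,2]-46)<4)
    top=C[m]; print("n",m.sum(),"z",np.median(top[:,2]))
    r=cv2.minAreaRect(top[:,:2].astype(np.float32)); print("grip top",r)
    n,l,s,c=cv2.connectedComponentsWithStats(((C[...,2]>9)&(C[...,2]<19)&(np.hypot(C[...,0]-r[0][0],C[...,1]-r[0][1])<50)).astype(np.uint8))
    f=l==1+np.argmax(s[1:,4]); F=C[f]; print("foot",f.sum(),np.median(F[:,2]),cv2.minAreaRect(F[:,:2].astype(np.float32)))
    F2=np.r_[F,top][:,:2]; print("mean foot",F.mean(0))
    # edges
    return C
if __name__=="__main__":
    import sys; run(sys.argv[1])
E
python3 car.py w1; python3 - <<'E'
from h import *
z=np.load("pics/w1.npz"); K,M=campose("wrist",z["T"]); print(onplane(K,M,[(267,188)],[0,0,14.],np.array([0,0,1.])), )
E
```

```text
n 386 z 45.988815624055746
grip top ((465.71612548828125, -169.042236328125), (22.654647827148438, 14.946442604064941), 66.1776351928711)
foot 1531 14.109578572334215 ((464.9209289550781, -169.58419799804688), (60.40708541870117, 40.035919189453125), 65.98274993896484)
mean foot [ 468.23 -166.88   13.92]
[[ 472.66011985 -149.94230113   14.        ]]
```

```bash
echo '-1 5 15 0 0 -0.14
-1 5 30 0 0 -0.28
-1 5 45 0 0 -0.42
-1 5 60 0 0 -0.56
-1 5 75 0 0 -0.703' > mv.in && python3 nudge.py mv.in 50; echo '0 0 0 0 0 0
0 0 0 0 0 0' > mv.in && python3 nudge.py mv.in
python3 - <<'E'
from h import *
import car
T=tcp(); p,d=manip.camera("wrist"); cv2.imwrite("pics/w2.png",p[:,:,::-1]); np.savez("pics/w2.npz",d=d,T=T); print(T.round(3)); car.run("w2"); print(np.degrees(manip.read_state()['eef_rot']))
E
```

```text
clock: 1.65
eef_pos: [463.7, -172.6, 69.9]
eef_rot: [-3.142, 0.0, 1.153]
wrist_force: [0.1, -0.0, 0.2]
finger_gap: 49.9
finger_force: 0.0
clock: 1.85
eef_pos: [464.1, -172.2, 70.8]
eef_rot: [-3.141, 0.0, 1.144]
wrist_force: [0.0, -0.2, 0.4]
finger_gap: 50.0
finger_force: 0.0
[[   0.41    0.91   -0.    464.1 ]
 [   0.91   -0.41    0.   -172.21]
 [  -0.     -0.     -1.     70.84]
 [   0.      0.      0.      1.  ]]
n 673 z 46.052135672925374
grip top ((464.9834899902344, -168.9097442626953), (23.361997604370117, 13.841794967651367), 65.29649353027344)
foot 2506 14.120075370045186 ((464.1157531738281, -169.14004516601562), (60.28816223144531, 40.3519172668457), 65.59500122070312)
mean foot [ 466.71 -164.12   13.93]
[179.95   0.    65.55]
```

```bash
echo '3 0 17 0 0 0
3 0 34 0 0 0
3 0 49.5 0 0 0
3 0 49.5 0 0 0' > mv.in && python3 nudge.py mv.in ; echo '0 0 0 0 0 0
0 0 0 0 0 0
0 0 0 0 0 0
0 0 0 0 0 0
0 0 0 0 0 0' > mv.in && python3 nudge.py mv.in 10 40
echo '0 0 -1 0 0 0
0 0 -10 0 0 0
0 0 -40 0 0 0
0 0 -80 0 0 0
0 0 -110 0 0 0' > mv.in && python3 nudge.py mv.in
```

```text
clock: 2.3
eef_pos: [465.0, -168.8, 20.2]
eef_rot: [-3.14, 0.0, 1.146]
wrist_force: [-0.1, 0.3, 0.7]
finger_gap: 50.2
finger_force: 0.0
clock: 2.8
eef_pos: [465.8, -168.9, 21.3]
eef_rot: [3.141, -0.0, 1.149]
wrist_force: [-0.7, 0.7, 3.0]
finger_gap: 16.0
finger_force: 40.0
clock: 3.3
eef_pos: [465.7, -168.8, 133.5]
eef_rot: [3.14, -0.0, 1.149]
wrist_force: [0.5, 0.1, -2.5]
finger_gap: 15.9
finger_force: 40.0
```

```bash
python3 - <<'E'
from h import *
np.set_printoptions(precision=0,suppress=True)
d=np.load("pics/top0.npy"); K,M=campose("top"); C=cloud(K,M,d).reshape(-1,3)
for x0 in range(360,640,20):
    print(x0,[int(C[(C[:,0]>=x0)&(C[:,0]<x0+20)&(C[:,1]>=y)&(C[:,1]<y+40)][:,2].max(initial=-9)) for y in range(-200,360,40)])
E
```

```text
360 [6, 11, 8, 7, 9, 7, 6, 7, 1470, 7, 9, 8, 8, 8]
380 [5, 9, 8, 8, 6, 8, 6, 6, 8, 9, 7, 8, 8, 7]
400 [7, 9, 7, 7, 6, 44, 47, 7, 9, 47, 72, 13, 12, 7]
420 [15, 8, 7, 7, 9, 43, 44, 7, 7, 71, 90, 100, 118, 16]
440 [50, 20, 13, 7, 7, 7, 7, 8, 12, 51, 85, 100, 121, 9]
460 [50, 48, 8, 9, 8, 10, 9, 8, 45, 66, 81, 101, 117, 8]
480 [16, 21, 7, 7, 6, 7, 8, 8, 47, 75, 98, 105, 119, 11]
500 [8, 6, 8, 8, 6, 6, 7, 8, 14, 57, 96, 104, 121, 6]
520 [7, 7, 9, 10, 7, 9, 8, 10, 10, 8, 9, 8, 9, 8]
540 [8, 8, 7, 10, 6, 10, 11, 9, 9, 7, 6, 8, 12, 7]
560 [7, 5, 7, 196, 190, 208, 178, 7, 7, 9, 9, 9, 8, 7]
580 [8, 245, 246, 219, 191, 211, 286, 6, 8, 9, 10, 7, 8, 9]
600 [280, 265, 242, 219, 321, 317, 299, 7, 6, 9, 7, 8, 10, 7]
620 [282, 257, 5, 326, 326, 318, 106, 9, 7, 8, 6, 5, 7, 7]
```

```bash
echo '22 -28 -20 0 0 0
48 -54 -40 0 0 0
75 -80 -60 0 0 0
102 -103 -78 0 0 0
129 -125 -90 0 0 0' > mv.in && python3 nudge.py mv.in; echo '36 -10 -2 0 0 -0.08
72 -15 -4 0 0 -0.16
108 -18 -6 0 0 -0.24
144 -18 -8 0 0 -0.32
178 -18 -10 0 0 -0.42' > mv.in && python3 nudge.py mv.in;echo '0 0 0 0 0 0
0 0 0 0 0 0
0 0 0 0 0 0' > mv.in && python3 nudge.py mv.in
python3 - <<'E'
from h import *
T=tcp(); p,d=manip.camera("wrist"); cv2.imwrite("pics/w3.png",p[:,:,::-1]); np.savez("pics/w3.npz",d=d,T=T); print(T.round(3))
E
```

```text
clock: 3.8
eef_pos: [403.7, 1.3, 222.8]
eef_rot: [3.14, -0.001, 1.148]
wrist_force: [-0.1, 0.8, -1.6]
finger_gap: 15.7
finger_force: 40.0
clock: 4.3
eef_pos: [460.9, 171.4, 231.6]
eef_rot: [3.141, -0.0, 1.573]
wrist_force: [0.7, -1.2, -2.2]
finger_gap: 16.1
finger_force: 40.0
clock: 4.6
eef_pos: [460.5, 169.2, 231.1]
eef_rot: [-3.141, 0.0, 1.567]
wrist_force: [0.1, 0.4, -2.0]
finger_gap: 15.3
finger_force: 40.0
[[ 3.00000e-03  1.00000e+00 -0.00000e+00  4.60510e+02]
 [ 1.00000e+00 -3.00000e-03 -0.00000e+00  1.69181e+02]
 [-0.00000e+00 -0.00000e+00 -1.00000e+00  2.31123e+02]
 [ 0.00000e+00  0.00000e+00  0.00000e+00  1.00000e+00]]
```

View pics/w3.png

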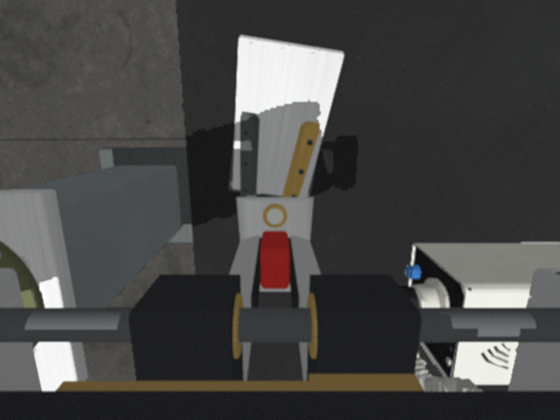

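The stand is seen from above. The plate's upper corners are at (240,37) and (343,52), the dark rail is at about (250,150), the brass rail at about (300,155) and the landing between rows 50 and 110. The held carriage covers the lower end.

```bash
cat > way.py <<'E'
from h import *
np.set_printoptions(precision=3,suppress=True)
z=np.load("pics/w3.npz"); d=z["d"]; T=z["T"]; K,M=campose("wrist",T); C=cloud(K,M,d); p=cv2.imread("pics/w3.png")
q=np.zeros(d.shape,np.uint8); cv2.fillPoly(q,[np.array([(246,48),(332,60),(318,95),(246,108)])],1)
P=C[q>0]; c=P.mean(0)
for _ in range(3):
    n=np.linalg.svd(P-c)[2][2]; n*=np.sign(n[2]); r=(P-c)@n; P=P[abs(r)<2.5*r.std()+.1]; c=P.mean(0)
print("normal",n,"tilt",np.degrees(np.arccos(n[2])),"std",r.std())
# plate points: on the plane
on=(abs((C-c)@n)<3)&(d>0); on[:30]=0; on[195:]=0; on[:,:215]=0;on[:,360:]=0
nn,l,s,_=cv2.connectedComponentsWithStats(on.astype(np.uint8)); m=l==1+np.argmax(s[1:,4])
xs=np.array([0,1,0.])
cn,_=cv2.findContours(m.astype(np.uint8),cv2.RETR_EXTERNAL,cv2.CHAIN_APPROX_NONE); cn=cn[0][:,0]
def line(sel): 
    W=onplane(K,M,cn[sel],c,n); a=W.mean(0); v=np.linalg.svd(W-a)[2][0]; res=np.std(np.cross(W-a,v)@n); return a,v,len(W),res
u,v=cn.T
L=line((v>45)&(v<170)&(u<246)); Rr=line((v>60)&(v<180)&(u>(343-(v-52)*32/100-14-0)) ); Tt=line((u>246)&(u<338)&(v<56))
for n_,k in zip("LRT",(L,Rr,Tt)): print(n_,k[0],k[1]*np.sign(k[1][1] if n_!="T" else k[1][0]),k[2:])
# also up direction from normal
e=np.cross(n,[0,0,1]);up=np.cross(e,n)
up=np.array([0,0,1])-n*n[2]; up/=np.linalg.norm(up); print("up from normal",up,np.degrees(np.arctan2(up[1],up[0])))
x=L[1]*np.sign(L[1][1])+Rr[1]*np.sign(Rr[1][1]); x/=np.linalg.norm(x); y=np.cross(n,x); print("x",x,"tilt",np.degrees(np.arcsin(x[2])))
print("width",(L[0]-Rr[0])@y,"y mid",(L[0]+Rr[0])/2@y,"top x",Tt[0]@x)
mid=((L[0]@y+Rr[0]@y)/2); O=x*(Tt[0]@x-66)+y*mid+n*(c@n); print("mouth O",O)
np.savez("way.npz",x=x,y=y,n=n,O=O)
# rails profile in way frame
W=(C-O)@np.c_[x,y,n]
for xx in (-40,-30,-20,-10,-5,5,20):
    s=(abs(W[...,0]-xx)<2)&(abs(W[...,1])<60)&(d>0); 
    b=W[s]; hi=b[(b[:,2]>9)&(b[:,2]<25)]
    print(xx,"dark y",hi[hi[:,1]>0][:,1:].min(0) if (hi[:,1]>0).any() else None,hi[hi[:,1]>0][:,1].max(initial=0),"brass",hi[hi[:,1]<0][:,1].max(initial=-99),hi[hi[:,1]<0][:,1].min(initial=0),"z",np.median(hi[:,2]) if len(hi) else 0)
E
python3 way.py
```

```text
normal [-0.073 -0.497  0.864] tilt 30.183994237282345 std 0.6794923383171422
L [421.421 249.852  76.614] [0.098 0.859 0.503] (187, np.float64(2.3865965606890125))
R [507.03  238.204  77.137] [0.156 0.85  0.503] (188, np.float64(3.5354900548167785))
T [475.206 310.673 116.156] [ 0.989 -0.149 -0.002] (91, np.float64(0.319405240699261))
up from normal [0.125 0.855 0.503] 81.65550710883346
x [0.127 0.855 0.503] tilt 30.183966371922534
width 86.39243295541408 y mid -423.50081667944033 top x 384.27131679855825
mouth O [465.762 254.398  82.973]
-40 dark y [18.788  9.161] 36.816580980466185 brass -18.49064114393465 -37.152623419843934 z 13.637330463397134
-30 dark y [18.762  9.233] 37.03175237470172 brass -19.19076764969566 -37.41640043011542 z 13.738755479337199
-20 dark y [19.422  9.975] 37.58767295796981 brass -19.52567618470759 -38.297383713328216 z 13.644511692551756
-10 dark y [20.299  9.863] 38.020813668617855 brass -20.179680096659503 -38.831040365720106 z 13.607816544500059
-5 dark y [20.691 10.565] 38.47010447012632 brass -20.646738992797555 -39.07797122098547 z 13.753914765018033
5 dark y None 0.0 brass -99.0 0.0 z 0
20 dark y None 0.0 brass -99.0 0.0 z 0
```

```bash
cat >> way.py <<'E'
print("----")
for xx in range(8,64,8):
    s=(abs(W[...,0]-xx)<2)&(abs(W[...,1])<60)&(d>0)&(abs(W[...,2])<3); b=W[s]; print(xx,b[:,1].min(),b[:,1].max(),"mid",(b[:,1].min()+b[:,1].max())/2,"z",np.median(b[:,2]))
s=(abs(W[...,1])<35)&(abs(W[...,2])<3)&(d>0); print("xmax",W[s][:,0].max())
s=(abs(W[...,1]-29)<6)&(abs(W[...,2]-13)<4)&(d>0); print("rail top x end dark",W[s][:,0].max());s=(abs(W[...,1]+29)<6)&(abs(W[...,2]-13)<4)&(d>0); print("brass",W[s][:,0].max())
E
python3 way.py | sed -n '/----/,$p'
```

```text
----
8 -46.06026248818173 45.07654035566792 mid -0.4918610662569023 z 0.035191478036654386
16 -45.875364795986336 45.44742702067073 mid -0.21396888765780275 z 0.06457986147524966
24 -46.05324369754342 45.754442465121095 mid -0.14940061621116385 z 0.028887897916567633
32 -45.89915130853476 45.003051323501126 mid -0.4480499925168182 z -0.015009497356854203
40 -46.4979591774517 45.48752311316527 mid -0.5052180321432154 z -0.02776234535458315
48 -46.14423090133405 44.71279236452164 mid -0.7157192684062039 z 0.019080237734577433
56 -46.052672055293954 45.098737516473946 mid -0.4769672694100038 z -0.07526396796292234
xmax 66.08917230848473
rail top x end dark 0.3273550941652264
brass 0.19247228093856428
```

```bash
cat > go.py <<'E'
from h import *
import sys
np.set_printoptions(precision=2,suppress=True)
w=np.load("way.npz"); A=np.c_[w["x"],w["y"],w["n"]]; O=w["O"]-0.4*w["y"]
def where(T=None):
    s=manip.read_state(); T=tcp(); B=np.c_[A[:,0],-A[:,1],-A[:,2]]
    car=A.T@(T[:3,3]-T[:3,:3]@[0,0,-21.3]*0-O)+[0,0,0]; 
    und=A.T@(T[:3,3]+T[:3,:3]@np.array([0,0,21.3])-O)
    return und,R.from_matrix(B.T@T[:3,:3]).as_rotvec(),A.T@s["wrist_force"],s
if __name__=="__main__":
    u,r,f,s=where(); print("car in way",u,"rot err",r*57.3,"F way",f,"t",s["clock"],"gap",s["finger_gap"],"joints",s["joints"])
    if len(sys.argv)>1:
        g=np.array(eval(sys.argv[1]),float); T=tcp(); B=np.c_[A[:,0],-A[:,1],-A[:,2]]
        goal=O+A@g+A[:,2]*21.3
        print("shift",T[:3,:3].T@(goal-T[:3,3]),"rot",(R.from_matrix(T[:3,:3].T@B)).as_rotvec())
E
python3 go.py '[35,0,45]'
```

```text
car in way [ -9.82  -6.89 152.57] rot err [  2.12 -30.14  -8.02] F way [-0.57 -0.36 -3.  ] t 4.65 gap 15.677458812790416 joints [ 0.28  0.15  1.65 -0.    1.35  0.28]
shift [82.27  4.85 73.33] rot [-0.04  0.53  0.14]
```

```bash
echo '16 1 10 -0.008 0.106 0.028
33 2 25 -0.016 0.212 0.056
50 3 42 -0.024 0.318 0.084
66 4 60 -0.032 0.424 0.112
82 5 73 -0.04 0.53 0.14' > mv.in && python3 nudge.py mv.in;echo '0 0 0 0 0 0
0 0 0 0 0 0
0 0 0 0 0 0' > mv.in && python3 nudge.py mv.in
python3 go.py '[35,0,10]'
python3 - <<'E'
from h import *
T=tcp(); p,d=manip.camera("scene"); cv2.imwrite("pics/s1.png",cv2.resize(p[180:310,170:340,::-1],None,fx=4,fy=4))
E
```

```text
clock: 5.15
eef_pos: [466.1, 251.3, 157.7]
eef_rot: [3.139, -0.535, 1.422]
wrist_force: [0.1, 1.3, -2.4]
finger_gap: 15.6
finger_force: 40.0
clock: 5.45
eef_pos: [466.6, 251.4, 159.3]
eef_rot: [3.137, -0.529, 1.428]
wrist_force: [0.5, -0.2, -2.0]
finger_gap: 15.9
finger_force: 40.0
car in way [36.01 -0.92 46.09] rot err [-0.19  0.15 -0.21] F way [-1.13 -0.49 -1.64] t 5.45 gap 15.87517711993109 joints [0.18 0.2  1.86 0.61 0.99 0.01]
shift [-1.04 -0.98 36.09] rot [ 0. -0.  0.]
```

View pics/s1.png

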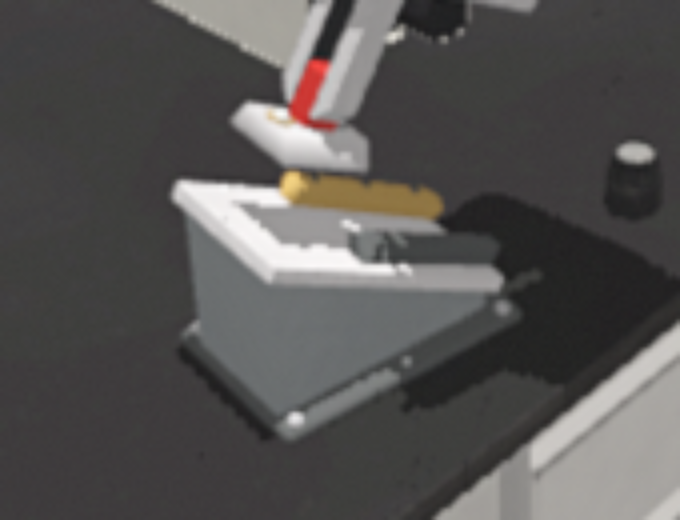

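The carriage hangs parallel above the landing at about (305,140), with its nose pointing down the slope. I'll lower it.

```bash
echo '0 -0.5 11 0 0 0
-1 -1 22 0 0 0
-1 -1 33 0 0 0
-1 -1 42 0 0 0' > mv.in && python3 nudge.py mv.in;echo '0 0 0 0 0 0
0 0 0 0 0 0' > mv.in && python3 nudge.py mv.in; python3 go.py; for i in 1 2 3; do python3 go.py|cut -c1-110; done; echo '0 0 0.5 0 0 0
0 0 1 0 0 0
0 0 1.5 0 0 0
0 0 2 0 0 0
0 0 2.5 0 0 0' > mv.in && python3 nudge.py mv.in >/dev/null;  echo '0 0 0 0 0 0' > mv.in && python3 nudge.py mv.in; python3 go.py
```

```text
clock: 5.9
eef_pos: [467.7, 272.7, 119.9]
eef_rot: [3.141, -0.53, 1.426]
wrist_force: [0.7, -0.3, -2.1]
finger_gap: 15.8
finger_force: 40.0
clock: 6.1
eef_pos: [468.0, 272.3, 121.0]
eef_rot: [3.14, -0.531, 1.426]
wrist_force: [-0.1, -0.4, -1.4]
finger_gap: 15.4
finger_force: 40.0
car in way [34.79  0.81  2.55] rot err [-0.06  0.23 -0.12] F way [-1.09  0.03 -1.03] t 6.1 gap 15.417165105539745 joints [ 0.22  0.27  1.87  0.64  0.9  -0.02]
car in way [34.79  0.81  2.55] rot err [-0.06  0.23 -0.12] F way [-1.09  0.03 -1.03] t 6.1 gap 15.417165105539
car in way [34.79  0.81  2.55] rot err [-0.06  0.23 -0.12] F way [-1.09  0.03 -1.03] t 6.1 gap 15.417165105539
car in way [34.79  0.81  2.55] rot err [-0.06  0.23 -0.12] F way [-1.09  0.03 -1.03] t 6.1 gap 15.417165105539
clock: 6.7
eef_pos: [468.3, 273.4, 119.3]
eef_rot: [3.139, -0.531, 1.426]
wrist_force: [-0.3, -2.2, 1.4]
finger_gap: 15.8
finger_force: 40.0
car in way [34.88  0.62  0.46] rot err [-0.11  0.25 -0.13] F way [-1.24 -0.    2.33] t 6.7 gap 15.825453355239134 joints [ 0.22  0.27  1.87  0.65  0.9  -0.02]
```

```bash
for i in 1; do echo '-2 0.2 0 0 0 0
-5 0.5 0 0 0 0
-8 0.5 0 0 0 0
-11 0.5 0 0 0 0
-14 0.5 0 0 0 0' > mv.in && python3 nudge.py mv.in >/dev/null; python3 go.py; done;  echo '-3 0 0 0 0 0
-6 0 0 0 0 0
-9 0 0 0 0 0
-12 0 0 0 0 0
-15 0 0 0 0 0' > mv.in && python3 nudge.py mv.in >/dev/null; python3 go.py
```

```text
car in way [20.81 -0.12  0.48] rot err [-0.14  0.27 -0.12] F way [2.51 0.17 5.39] t 7.2 gap 15.65141090055326 joints [ 0.2   0.27  1.89  0.66  0.9  -0.06]
car in way [ 5.89 -0.27  0.53] rot err [-0.16  0.28 -0.12] F way [2.36 0.01 6.11] t 7.7 gap 15.455324637362713 joints [ 0.17  0.28  1.91  0.67  0.89 -0.1 ]
```

```bash
echo '-3 0 -0.1 0 0 0
-6 0 -0.2 0 0 0
-9 0 -0.3 0 0 0
-12 0 -0.3 0 0 0
-15 0 -0.3 0 0 0' > mv.in && python3 nudge.py mv.in >/dev/null; python3 go.py;  echo '-3 0 0 0 0 0
-6 0 0 0 0 0
-9 0 0 0 0 0
-12 0 0 0 0 0
-14 0 0 0 0 0' > mv.in && python3 nudge.py mv.in >/dev/null; python3 go.py
```

```text
car in way [-9.24 -0.08  0.57] rot err [-0.12  0.26 -0.12] F way [2.81 0.66 7.21] t 8.2 gap 15.770971840724853 joints [ 0.14  0.28  1.93  0.67  0.89 -0.14]
car in way [-23.2   -0.21   0.61] rot err [-0.14  0.27 -0.12] F way [3.52 0.35 7.39] t 8.7 gap 15.684360986244618 joints [ 0.12  0.28  1.94  0.68  0.89 -0.17]
```

```bash
echo '-1.5 0 -0.1 0 0 0
-3 0 -0.2 0 0 0
-4.5 0 -0.3 0 0 0
-6 0 -0.3 0 0 0
-7 0 -0.3 0 0 0' > mv.in && python3 nudge.py mv.in >/dev/null; python3 go.py|cut -c1-140;  for i in 1 2 ; do echo '-0.8 0 0 0 0 0
-1.6 0 0 0 0 0
-2.4 0 0 0 0 0' > mv.in && python3 nudge.py mv.in >/dev/null; python3 go.py|cut -c1-140; done
```

```text
car in way [-30.34   0.03   0.63] rot err [-0.1   0.25 -0.11] F way [ 2.25 -0.24  5.33] t 9.2 gap 15.657866134740464 joints [ 0.1   0.29  1.
car in way [-32.61  -0.08   0.65] rot err [-0.12  0.26 -0.11] F way [2.66 0.4  5.25] t 9.5 gap 15.75437121717079 joints [ 0.1   0.29  1.95  
car in way [-34.97  -0.15   0.66] rot err [-0.13  0.25 -0.11] F way [ 3.26 -0.34  4.66] t 9.8 gap 15.484870984349033 joints [ 0.09  0.29  1.
```

```bash
echo '-0.8 0 0 0 0 0
-1.6 0 0 0 0 0
-2.4 0 0 0 0 0
-3.2 0 0 0 0 0' > mv.in && python3 nudge.py mv.in >/dev/null; python3 go.py|cut -c1-120
```

```text
car in way [-38.11  -0.29   0.68] rot err [-0.14  0.26 -0.11] F way [ 3.89 -2.01  4.47] t 10.2 gap 15.505305281363588 jo
```

```bash
echo '-0.8 0 0 0 0 0
-1.6 0 0 0 0 0
-2.4 0 0 0 0 0
-3.2 0 0 0 0 0' > mv.in && python3 nudge.py mv.in >/dev/null; python3 go.py|cut -c1-120
```

```text
car in way [-41.26  -0.34   0.67] rot err [-0.15  0.26 -0.11] F way [ 3.8  -4.73  2.71] t 10.6 gap 15.319366848165998 jo
```

```bash
echo '0 0.4 0 0 0 0
-0.8 0.5 0 0 0 0
-1.6 0.55 0 0 0 0
-2.4 0.6 0 0 0 0' > mv.in && python3 nudge.py mv.in >/dev/null; python3 go.py|cut -c1-120
```

```text
car in way [-43.76  -0.6    0.66] rot err [-0.1   0.25 -0.12] F way [ 3.58 -1.39  7.32] t 11.0 gap 15.563021400825914 jo
```

```bash
echo '-0.8 0.05 0 0 0 0
-1.6 0.1 0 0 0 0
-2.4 0.15 0 0 0 0' > mv.in && python3 nudge.py mv.in >/dev/null; python3 go.py|cut -c1-120
```

```text
car in way [-46.13  -0.71   0.66] rot err [-0.1   0.25 -0.13] F way [ 3.64 -0.46  7.47] t 11.3 gap 15.55845673022266 joi
```

```bash
echo '-0.8 0.05 -0.2 0 0 0
-1.6 0.1 -0.4 0 0 0
-2.4 0.15 -0.4 0 0 0' > mv.in && python3 nudge.py mv.in >/dev/null; python3 go.py|cut -c1-120
```

```text
car in way [-47.7   -0.73   0.75] rot err [-0.07  0.34 -0.1 ] F way [17.33 -2.23 -4.01] t 11.6 gap 15.580644765700724 jo
```

```bash
echo '-0.8 0.05 0 0 0 0
-1.6 0.1 0 0 0 0
-2.4 0.15 0 0 0 0' > mv.in && python3 nudge.py mv.in >/dev/null; python3 go.py|cut -c1-120
```

```text
car in way [-48.05  -0.74   0.78] rot err [-0.04  0.53 -0.13] F way [ 34.33  -1.08 -10.93] t 11.9 gap 15.740259423133681
```

```bash
echo '-0.8 0.05 0 0 0 0
-1.6 0.1 0 0 0 0
-2.4 0.15 0 0 0 0' > mv.in && python3 nudge.py mv.in >/dev/null; python3 go.py|cut -c1-120
```

```text
car in way [-49.05  -0.73   0.83] rot err [-0.01  0.65 -0.16] F way [ 42.52   0.76 -10.65] t 12.2 gap 15.69332796424797
```

```bash
echo '1.5 0 0 0 0 0
2.8 0 0.3 0 0 0
2.8 0 0.5 0 0 0' > mv.in && python3 nudge.py mv.in >/dev/null; python3 go.py|cut -c1-120
```

```text
car in way [-48.97  -0.84   0.72] rot err [-0.05  0.38 -0.17] F way [14.58  3.54 11.24] t 12.5 gap 15.181974765897039 jo
```

```bash
echo '-0.4 0 -0.1 0 0 0
-0.8 -0.1 -0.2 0 0 0
-0.8 -0.1 -0.2 0 0 0' > mv.in && python3 nudge.py mv.in >/dev/null; python3 go.py|cut -c1-120
```

```text
car in way [-49.15  -0.8    0.75] rot err [-0.05  0.45 -0.15] F way [22.32  0.55 -0.05] t 12.8 gap 15.629448118691172 jo
```

Now at 22 N; hold that for over half a second.

```bash
echo '0 0 0 0 0 0
0 0 0 0 0 0
0 0 0 0 0 0
0 0 0 0 0 0
0 0 0 0 0 0' > mv.in && python3 nudge.py mv.in >/dev/null; python3 go.py|cut -c1-120; echo '0 0 0 0 0 0
0 0 0 0 0 0
0 0 0 0 0 0' > mv.in && python3 nudge.py mv.in >/dev/null; python3 go.py|cut -c1-120
```

```text
car in way [-49.13  -0.81   0.75] rot err [-0.05  0.45 -0.15] F way [23.06  1.27  1.62] t 13.3 gap 16.249163764102228 jo
car in way [-49.13  -0.81   0.75] rot err [-0.05  0.45 -0.16] F way [22.34  1.18  0.75] t 13.6 gap 15.71735438502164 joi
```

```bash
echo '1 0 0 0 0 0
2 0 0 0 0 0
2.2 0 0 0 0 0' > mv.in && python3 nudge.py mv.in >/dev/null; python3 go.py|cut -c1-120; echo '0 0 0 0 0 0
0 0 0 0 0 0
0 0 0 0 0 0
0 0 0 0 0 0' > mv.in && python3 nudge.py mv.in 40; python3 go.py|cut -c1-120
```

```text
car in way [-48.97  -0.81   0.68] rot err [-0.06  0.25 -0.14] F way [3.34 0.23 7.62] t 13.9 gap 15.761304527220275 joint
clock: 14.3
eef_pos: [459.0, 201.1, 76.8]
eef_rot: [3.14, -0.531, 1.426]
wrist_force: [-0.7, 0.1, 0.1]
finger_gap: 39.6
finger_force: 0.0
car in way [-49.44  -0.78   0.39] rot err [-0.06  0.23 -0.1 ] F way [0.07 0.69 0.06] t 14.3 gap 39.59731725287145 joints
```

```bash
echo '0 0 -10 0 0 0
0 0 -30 0 0 0
0 0 -60 0 0 0
0 0 -90 0 0 0
0 0 -120 0 0 0' > mv.in && python3 nudge.py mv.in; echo '0 0 0 0 0 0
0 0 0 0 0 0' > mv.in && python3 nudge.py mv.in >/dev/null
python3 - <<'E'
from h import *
import go
np.set_printoptions(precision=1,suppress=True)
def shot(k):
    T=tcp(); p,d=manip.camera("wrist"); K,M=campose("wrist",T); C=(cloud(K,M,d)-go.O)@go.A
    h=cv2.cvtColor(p,cv2.COLOR_RGB2HSV); red=((h[...,0]<8)|(h[...,0]>172))&(h[...,1]>150)&(h[...,2]>60)&(abs(C[...,2]-46)<5)
    q=C[red]; print(red.sum(),"grip top in way",np.median(q,0),cv2.minAreaRect(q[:,:2].astype(np.float32)))
    cv2.imwrite(f"pics/{k}.png",p[:,:,::-1])
shot("e1")
p,d=manip.camera("top"); cv2.imwrite("pics/e2.png",p[:,:,::-1])
a=cv2.imread("pics/top0.png"); D=cv2.absdiff(a,p[:,:,::-1]).max(2)
for n,(u,v) in dict(loupe=(322,243),dish=(429,189),box=(166,183)).items(): print(n,(D[v-15:v+15,u-20:u+20]>40).sum())
E
```

```text
clock: 14.8
eef_pos: [449.9, 140.1, 182.1]
eef_rot: [3.139, -0.531, 1.426]
wrist_force: [-0.1, -0.8, -0.8]
finger_gap: 39.7
finger_force: 0.0
387 grip top in way [-49.5   0.1  46.3] ((-50.233154296875, -0.3439631462097168), (13.611185073852539, 23.654054641723633), 89.83504486083984)
loupe 451
dish 0
box 0
```

View pics/e1.png

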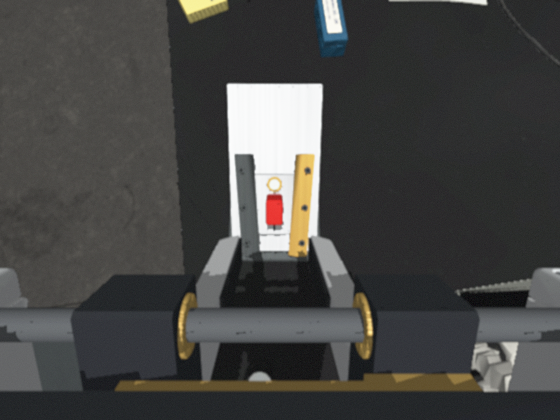

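The carriage sits square between the rails at about way x = -50 mm, grip at (274,210), with its disc up the slope at (274,184). The gripper is clear. The dish and box haven't moved. The loupe is still standing at (258,378), and its difference in the top view looks like the arm covering it.

```bash
python3 -c "
from cell import manip
print(manip.sign_off())"
```

```text
the job is handed in; nothing more can be done
None
```

The carriage is wedged square in the way at about x = -50 mm, pressed at about 22 N for about 0.8 s, released and handed in; but I queued three steps without checking the force between them, so it briefly hit about 43 N down the slope, over the 30 N ramming guide, before I eased off; the dish and slide box did not move, and the loupe was still standing but I did not measure its position.

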